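# Stack charging pads for a product photo and hold the telescoping lamp up

## Task

Set up the product photo: lay the large black charging pad flat in the middle of the round white photo plate and the small blue pad flat and centred on top of it, letting go of each. Then take the grip of the telescoping lamp so that its orange side button is squeezed in, pull it straight up past the first stop to the second stop (fully extended), and finish still holding it there with the button squeezed, because its springs pull it down again. Leave the other things on the table where they are.

Things in the scene. Friction and masses are not known exactly. Their poses are not given: they have to be found in the camera images.
- large_pad_center (a point): black round charging pad with a grey ring on top, a solid disc 62 mm in diameter and 20 mm high, about 0.14 kg, loose, flat on the table; the point is its centre, half-way up, z axis up
- small_pad_center (a point): blue round charging pad with a white ring on top, a solid disc 50 mm in diameter and 18 mm high, about 0.09 kg, loose, flat on the table; the point is its centre, half-way up, z axis up
- large_pad: the large black pad; origin at the centre of its underside
- small_pad: the small blue pad; origin at the centre of its underside
- plate_top (a point): centre of the top face of the round white photo plate: 140 mm in diameter, 10 mm high, fixed to the table; z axis up
- mast_foot (a point): centre of the underside of the lamp mast's foot. The mast stands upright, fixed to the table; black round foot 120 mm in diameter, 15 mm high; axes as grip_center. The mast carries a white lamp drum 50 mm in diameter and on it the black grip block, 30 mm along x, 34 mm along y, 50 mm high
- grip_center (a point): point to grip in the black block, on the mast's axis, 23 mm below the block's top, 27 mm above the lamp drum; 144 mm above the table when the mast is down; rises with the block. z up, +y towards the orange button. Gripped from above, fingers closing along y and centred here, one finger presses the button in and the other bears on the bare -y side (17 mm from the axis)
- release_face (a point): centre of the outer face of the orange button (22 mm along x, 30 mm high), at the same height as grip_center; the face stands 27 mm from the mast's axis when out, 18 mm when pressed fully in (the block's own side is at 17 mm)
- release (a joint): travel of the button into the block, 0 (out) to 0.009 m (fully in); a spring resists with 2 N at first, 6 N at the end; the mast is locked down until the button is at least 0.004 m in, so grip with 20 N or more
- mast_grip (a joint): how far the inner tube with the head has come out of the middle tube, 0 to 0.05 m; a spring and the weight resist with about 4 to 6 N; this comes out first, and 0.05 is the first stop
- mast_mid (a joint): how far the middle tube has come out of the outer tube, 0 to 0.05 m; it follows after the first stop, with about 8 to 11 N; both joints at 0.05 is the second stop, the head then being 100 mm higher than at the start. Let go, the head is drawn down again
- stapler: blue and black stapler, 34x136x50 mm, loose, to be left alone; origin under its centre
- phone: black phone, 138x69x8 mm, loose, to be left alone; origin under its centre
- tape_measure: orange tape measure, 37x73x56 mm, loose, to be left alone; origin under its centre
Mind the look-alikes: they are no part of the job. Leave any green or purple look-alike of the part that bears mast_foot alone.

How it is judged (in metres and radians):
On the way, in this order (a step that is already met when the one before it is completed fails the run):
1. the large black pad lies flat and centred on the photo plate, released (horizontal distance between large_pad_center and plate_top below 0.01 m and z of large_pad_center in the frame of plate_top below 0.013 m and angle between large_pad_center's own z axis and vertical below 0.08 rad and contact force between the fingers and large_pad below 0.1 N and linear speed of large_pad below 0.02 m/s), for 0.2 s.
2. the small blue pad lies flat and centred on the large pad, released (horizontal distance between large_pad_center and plate_top below 0.01 m and z of large_pad_center in the frame of plate_top below 0.013 m and angle between each of large_pad_center, small_pad_center's own z axis and vertical below 0.08 rad and horizontal distance between small_pad_center and large_pad_center below 0.01 m and z of small_pad_center in the frame of large_pad_center between 0.016 and 0.022 m and contact force between the fingers and small_pad below 0.1 N and linear speed of small_pad below 0.02 m/s), for 0.2 s.
3. the button is squeezed in while the mast is still down (contact force between the fingers and mast_grip above 2 N and value of joint release above 0.004 m and value of joint each of mast_grip, mast_mid below 0.01 m), for 0.05 s.
4. the head is at the second stop, held by the fingers (value of joint each of mast_grip, mast_mid above 0.046 m and contact force between the fingers and mast_grip above 2 N and value of joint release above 0.004 m), for 0.2 s.
At the end, for the whole second after the job is handed in: The large pad lies flat on the plate, its centre within 10 mm of the plate's; the small pad lies flat on the large one, within 10 mm of its centre; neither is touched. Both mast joints are out by more than 46 of 50 mm, and the fingers still hold the head (over 2 N) with the button at least 4 mm in (all of step 2 and all of step 4 and contact force between the fingers and large_pad below 0.1 N and linear speed of large_pad below 0.02 m/s); the arm keeps its last pose, push and grip.
It fails at once if the stapler was shifted by more than 20 mm (distance of stapler from where it was at the start of the episode above 0.02 m).
It fails at once if the phone was shifted by more than 20 mm (distance of phone from where it was at the start of the episode above 0.02 m).
It fails at once if the tape measure was shifted by more than 20 mm (distance of tape_measure from where it was at the start of the episode above 0.02 m).
It also fails if it takes over 69 s, if anything falls off the work surface, if the arm or the gripper's body presses on something with over 40 N, if the wrist force passes 120 N, or if a joint passes its speed limit or range.

## Robot

A 6-joint arm with a two-finger parallel gripper is mounted at the origin on a cart in front of the work surface, level with it; the furniture and walls round the work are solid. World frame = base frame: x ahead of the robot, y to its left, z up, the work surface at z = 0. Lengths are in mm, angles in rad, forces in N, time in s.
With the tool pointing down it reaches from about 350 to 975 mm from the base axis. Payload 7.1 kg.
Tool frame: the origin (TCP) lies at the very end of the fingers, on their centre line; the grasp point (between the pads) lies 19 mm behind it; z points along the fingers, x is the direction in which the jaws open and shut, and the axes are right-handed (so a half turn about z gives the same grasp; the last joint's range is limited). The gripper opens to 88 mm and grips with 3 to 60 N. Pads are 20 mm wide; open, the fingers measure 115 mm over their backs; the gripper's body (75 mm by 178 mm) begins 61 mm behind the grasp point.
Start: joints at [-1.175, 0.423, 1.63, -0, 1.089, -0.019], TCP at [251.895, -571.974, 222.675] pointing down, gripper open.
Joint ranges: [-3, 3], [-0.9, 2.11], [0.09, 2.58], [-1.31, 4.45], [0.11, 2.69], [-2.54, 2.54]. Speed limits (rad/s): [2.39, 2.39, 3.01, 3.14, 3.14, 3.14].

## Interface

Orientations are given as a rotation vector (axis times angle).
In Python, from workcell import ctrl gives the robot as it stands. The module is installed in compiled form; this text tells all that it offers.
- The arm moves only by the tool move_arm, never from a script. Its argument "motion" is a list of rows, each a list of 2 entries, a list of its own where there are three numbers: the shift along the tool's x, y, z normalised to -1 to 1, where 1 is 150 mm, then the turn, a rotation vector about the tool's x, y, z normalised to -1 to 1, where 1 is 60 degrees. In form: [[[x, y, z], [rx, ry, rz]], ...]. A call has exactly 5 rows; each row is the pose to reach, as a shift and turn from the pose commanded when the call began, along the tool's axes at that moment; what a row does not reach only later rows make up. A row lasts 1/8 s, in which the tool goes at most 62.5 mm and 10.7 degrees, less where a joint would pass 70% of its speed; a pose out of reach is approached as far as the arm can. A call with a number of a shift or a turn outside -1 to 1 is refused whole. A call with a gripper value outside its range is refused whole. "gripper" is the opening, from 0 (shut) to 1 (fully open), set as the call begins (left out, the last holds). The fingers move at their own pace and stop on an object; the grip force is fixed at half the most. Time passes only in rows, so rows that repeat a pose let the fingers close, or fill a call up. It gives the time, the measured TCP pose, the force and the opening at its end, in the units of the state.
- ctrl.get_obs(): the state, without advancing time (a new reading comes with each control period).
- ctrl.get_image(name): name is "scene" or "side" or "wrist"; returns a dict with "pixels" (420x560x3 uint8, red, green, blue), "camera_matrix" (3x3 intrinsics, pixels), "R" (3x3) and "t" (3): a world point X has camera coordinates R X + t; the wrist camera has in their place "mount" (4x4, takes a point from camera to tool coordinates, whose origin is the TCP and whose axes are the tool frame's). Camera axes: x right, y down, z forward; pixel columns grow to the right and rows downward; lengths in mm; the calibration is good to about 2 mm. The wrist camera is an equidistant fisheye: a pixel r from the principal point sees the ray r / f radians off the axis. A picture is of the moment at which its call begins: read the wrist's pose just before it. There is no depth.
- ctrl.close_job(): hands the job in, once; it reports no verdict.
Trained networks look in the newest picture that a camera, given by its name, has taken for a name from the list of things; names that differ only in an ending like _2 or _b are one class to them, and where a whole thing is asked for, a point or a joint stands for the part that bears it (a point fixed in the world has none). Each returns a list of dicts, best first, with "p" (0 to 1); they miss things now and then, are a little off and sometimes report something else, mostly with a low value. They report only what shows in the picture. A call takes as long as a camera call. They do not tell look-alikes from the thing itself.
- ctrl.boxes_of(camera, name): "location" ([x, y, z] in mm, in world coordinates, good to about 4 mm: the middle of the surface that is visible of it).
- ctrl.regions_of(camera, name): "mask" (420x560 bool, what is visible of it).
- ctrl.pinpoint(camera, name): "location" ([x, y, z] in mm, in world coordinates, good to about 4 mm: a listed point, or the origin of a listed thing).
The state is a dict: "t": time; "qpos": joint angles; "qvel": joint speeds; "joint_torque": joint torques, N m; "ee_pos": TCP position; "orientation": TCP orientation; "ft_force": force on the tool from outside, world axes, zero at the start; "moment": the same for the moment, N m; "width": finger opening in mm.
Only numpy, scipy, OpenCV 4.12 (cv2) and the standard library are available. Lean on these libraries where they do the work, as an engineer would, in place of code of your own. Each camera call takes 0.05 s, during which the arm holds its last target.

## Working session

There is one attempt and no reset: what is moved stays moved. The work goes in short steps, Python scripts to look and compute and a tool call to move; the robot and the scene stay as the last step left them, time stands still between calls to the robot, and variables do not carry over. Pictures are saved under pics/ and viewed, and the job is handed in when it is done.

Besides the shell and the picture viewer there is one more tool, called after "Request:" in YAML: its name, and indented under it one key for each argument. move_arm: Moves the arm, as the interface text tells. Its arguments: {"type":"object","properties":{"motion":{"type":"array","items":{"type":"array"}},"gripper":{"type":"number"}},"required":["motion"]}

```bash
mkdir -p pics; cat > h.py <<'E'
import numpy as np, cv2
from workcell import ctrl
from scipy.spatial.transform import Rotation as Ro
def save(n,im,s=1.0):
    cv2.imwrite('pics/'+n, cv2.resize(im[:,:,::-1],None,fx=s,fy=s,interpolation=cv2.INTER_CUBIC))
E
python3 - <<'E'
from h import *
np.set_printoptions(precision=2,suppress=True)
o=ctrl.get_obs();print(o)
for c in ["scene","side"]:
    d=ctrl.get_image(c);save(c+'0.png',d['pixels'],1.4);np.savez(c+'0.npz',**d)
    for n in ["large_pad_center","small_pad_center","plate_top","mast_foot","grip_center","release_face","stapler","phone","tape_measure"]:
        print(c,n,[(round(r['p'],2),np.round(r['location'])) for r in ctrl.pinpoint(c,n)[:3]])
print(ctrl.get_obs()['t'])
E
```

```text
{'t': 0.0, 'qpos': array([-1.18,  0.42,  1.63,  0.  ,  1.09, -0.02]), 'qvel': array([ 0.,  0., -0.,  0.,  0., -0.]), 'joint_torque': array([  0.  , -54.46, -27.37,   0.06,   0.02,  -0.  ]), 'ee_pos': array([ 251.67, -571.47,  221.9 ]), 'orientation': array([-2.63,  1.72,  0.  ]), 'ft_force': array([ 0.51,  0.92, -0.02]), 'moment': array([-0.03,  0.02,  0.02]), 'width': 87.6745380300454}
scene large_pad_center [(0.74, array([ 547., -280.,   11.]))]
scene small_pad_center [(0.33, array([ 551., -282.,   10.]))]
scene plate_top [(0.84, array([523.,  -6.,  12.])), (0.75, array([497., 219., 147.]))]
scene mast_foot [(0.93, array([564., 631.,   2.])), (0.93, array([417., 688.,   5.])), (0.72, array([503., 220.,  -1.]))]
scene grip_center [(0.87, array([410., 692., 144.])), (0.75, array([502., 220., 141.])), (0.58, array([563., 627., 146.]))]
scene release_face [(0.53, array([572., 655., 143.])), (0.39, array([512., 243., 145.]))]
scene stapler [(0.58, array([443., 458.,   3.]))]
scene phone [(0.85, array([597., 447.,  -0.]))]
scene tape_measure [(0.65, array([ 656., -162.,    2.]))]
side large_pad_center [(0.58, array([ 545., -277.,    8.]))]
side small_pad_center [(0.72, array([ 440., -281.,    5.])), (0.22, array([ 446., -282.,   -1.]))]
side plate_top [(0.77, array([521.,  -2.,   8.]))]
side mast_foot [(0.77, array([501., 218.,   8.])), (0.74, array([564., 634.,   2.])), (0.6, array([414., 690.,  -2.]))]
side grip_center [(0.7, array([412., 686., 143.])), (0.63, array([499., 216., 143.])), (0.48, array([562., 633., 148.]))]
side release_face []
side stapler [(0.59, array([445., 462.,  -4.]))]
side phone [(0.89, array([593., 441.,   0.]))]
side tape_measure [(0.64, array([ 650., -163.,    4.])), (0.29, array([497., 218., 143.]))]
1.0
```

View pics/scene0.png

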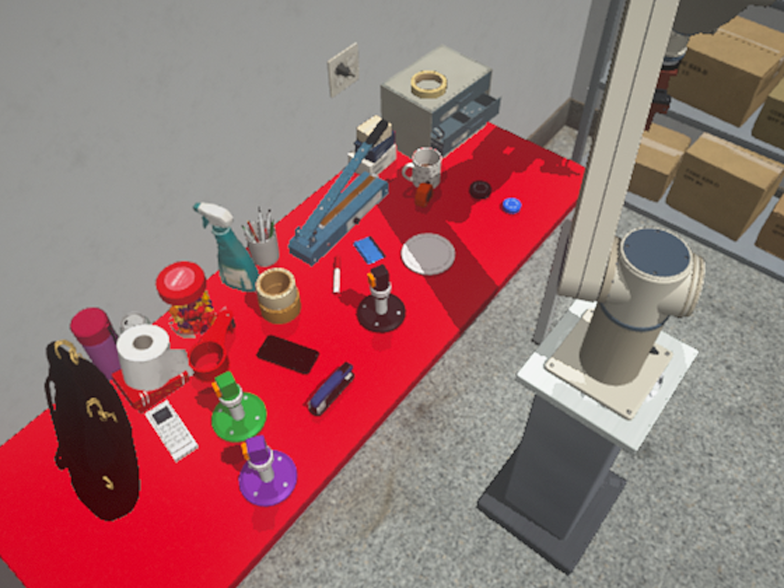

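View pics/side0.png

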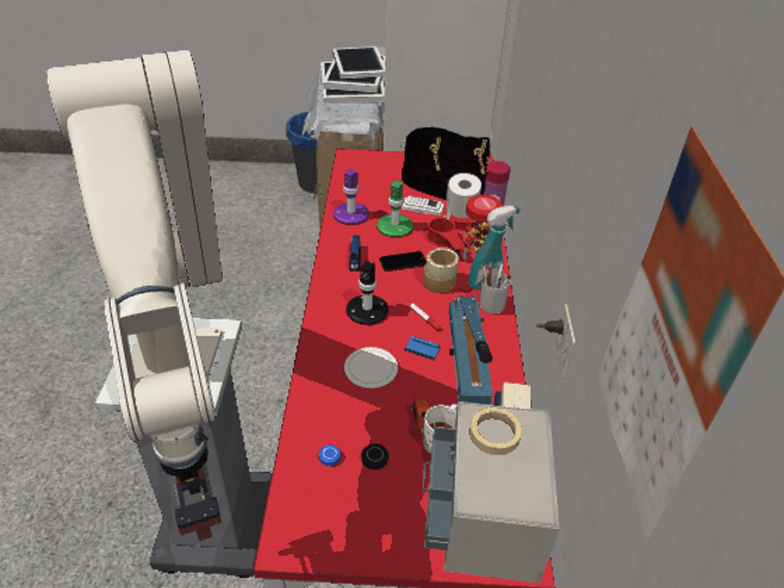

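Black pad at scene (480,188), blue pad at (512,205), plate at (428,253). Three masts: black-footed at (380,310), green at (238,415) and purple at (267,480). The black one fits the description (black foot, not a green or purple look-alike). Now I'll measure these more finely and enlarge the mast.

```bash
cat >> h.py <<'E'
def ray(d,u,v):
    K=d['camera_matrix'];R=d['R'];t=d['t']
    w=R.T@np.linalg.solve(K,np.array([u,v,1.]));return -R.T@t,w
def onz(d,u,v,z):
    c,w=ray(d,u,v);return c+w*(z-c[2])/w[2]
def tri(rs):
    A=0;b=0
    for c,w in rs:
        w=w/np.linalg.norm(w);P=np.eye(3)-np.outer(w,w);A=A+P;b=b+P@c
    return np.linalg.solve(A,b)
def wray(d,pos,rv,u,v):
    K=d['camera_matrix'];x=(u-K[0,2])/K[0,0];y=(v-K[1,2])/K[1,1];r=np.hypot(x,y)
    w=np.array([np.sin(r)*x/r,np.sin(r)*y/r,np.cos(r)]) if r>1e-9 else np.array([0,0,1.])
    M=d['mount'];R=Ro.from_rotvec(rv).as_matrix()
    return R@M[:3,3]+pos, R@M[:3,:3]@w
def wonz(d,pos,rv,u,v,z):
    c,w=wray(d,pos,rv,u,v);return c+w*(z-c[2])/w[2]
E
python3 - <<'E'
from h import *
np.set_printoptions(precision=1,suppress=True)
D={}
for c in ["scene","side"]:
    D[c]=ctrl.get_image(c)
rs={}
for n,z in [("large_pad",10),("small_pad",9),("plate_top",10)]:
    for c in D:
        if n=="plate_top":
            continue
        for r in ctrl.regions_of(c,n)[:2]:
            m=r['mask'];v,u=np.nonzero(m);print(c,n,round(r['p'],2),m.sum(),u.mean(),v.mean(),onz(D[c],u.mean(),v.mean(),z))
            rs.setdefault(n,[]).append(ray(D[c],u.mean(),v.mean()))
    if n in rs: print(n,'tri',tri(rs[n]))
# plate: colour
for c,(u0,v0) in {"scene":(306,181),"side":(265,262)}.items():
    p=D[c]['pixels'].astype(int);
    m=((p.max(2)-p.min(2))<40).astype(np.uint8);
    _,l,st,ce=cv2.connectedComponentsWithStats(m,connectivity=4);k=l[v0,u0];print(c,'plate',st[k],ce[k],onz(D[c],*ce[k],10))
    rs.setdefault('plate',[]).append(ray(D[c],*ce[k]))
print(tri(rs['plate']))
# drawer
for z in (0,80,100,150): print(z,onz(D['side'],430/1.4,465/1.4,z),onz(D['side'],430/1.4,545/1.4,z),onz(D['scene'],437/1.4,132/1.4,z))
s=D['scene']['pixels'][175:245,235:310];save('mast_s.png',s,8)
s=D['side']['pixels'][175:240,230:295];save('mast_d.png',s,8)
for c in ["scene","side"]:
  for n in ["release_face","grip_center","mast_foot"]:
    print(c,n,[(round(r['p'],2),np.round(r['location'])) for r in ctrl.pinpoint(c,n)[:3]])
E
```

```text
side large_pad 0.53 283 267.2579505300353 325.79505300353355 [ 547.5 -280.    10. ]
large_pad tri [  616.7 -2064.6  2527.6]
side small_pad 0.61 201 234.9900497512438 324.771144278607 [ 444.1 -282.3    9. ]
small_pad tri [  590.8 -1257.1  1388.7]
scene plate [287 167  38  30 888] [305.4 181.1] [519.   2.  10.]
side plate [246 248  38  29 878] [264.4 262.3] [521.4  -7.1  10. ]
[521.4  -2.    4.5]
0 [ 675.5 -288.5   -0. ] [ 674.8 -483.8    0. ] [ 798.2 -418.8    0. ]
80 [ 669.9 -344.3   80. ] [ 669.3 -527.7   80. ] [ 742.5 -337.9   80. ]
100 [ 668.5 -358.2  100. ] [ 667.9 -538.7  100. ] [ 728.6 -317.7  100. ]
150 [ 665.1 -393.1  150. ] [ 664.4 -566.1  150. ] [ 693.8 -267.2  150. ]
scene release_face [(0.61, array([572., 656., 142.])), (0.6, array([510., 240., 145.])), (0.58, array([430., 709., 142.]))]
scene grip_center [(0.92, array([562., 628., 143.])), (0.75, array([414., 693., 144.])), (0.67, array([500., 218., 146.]))]
scene mast_foot [(0.88, array([567., 633.,  -0.])), (0.81, array([416., 690.,   6.])), (0.68, array([ 549., -281.,   11.]))]
side release_face []
side grip_center [(0.72, array([500., 215., 143.])), (0.65, array([496., 218.,   1.])), (0.62, array([ 546., -279.,    1.]))]
side mast_foot [(0.94, array([500., 220.,   2.])), (0.86, array([565., 636.,   3.])), (0.86, array([416., 688.,  -0.]))]
```

View pics/mast_s.png

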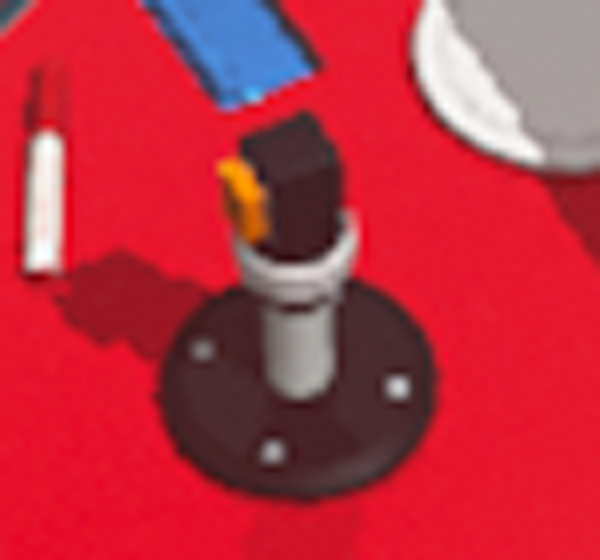

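View pics/mast_d.png

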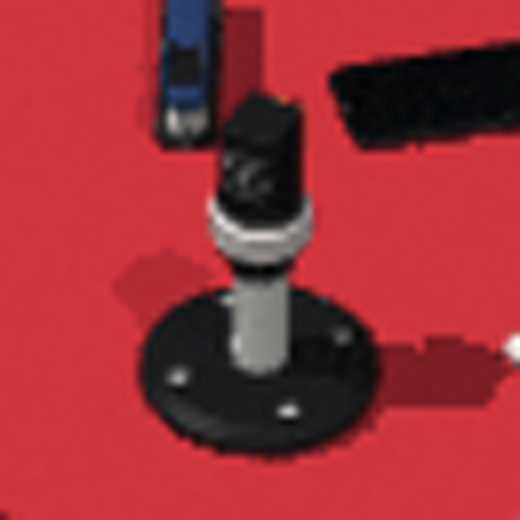

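The crop confirms it: black foot, black block, orange button at scene crop (245,200). I'll move over the black pad now.

```bash
cat > go.py <<'E'
import sys
from h import *
# usage: go.py x y z [jawangle_deg]
o=ctrl.get_obs();R=Ro.from_rotvec(o['orientation']).as_matrix();np.set_printoptions(precision=3,suppress=True)
print('t',o['t'],'pos',o['ee_pos'],'jaw',np.degrees(np.arctan2(R[1,0],R[0,0])),'z',R[:,2],'F',o['ft_force'],'w',o['width'],'q',o['qpos'])
T=np.array(list(map(float,sys.argv[1:4])));print('shift',R.T@(T-o['ee_pos'])/150)
if len(sys.argv)>4:
    a=np.radians(float(sys.argv[5-1]));x=np.array([np.cos(a),np.sin(a),0]);z=np.array([0,0,-1.]);Rt=np.c_[x,np.cross(z,x),z]
    print('turn',np.degrees(Ro.from_matrix(R.T@Rt).as_rotvec())/60)
E
python3 go.py 547 -280 150 -66
```

```text
t 1.6 pos [ 251.887 -571.965  222.666] jaw -66.23185814086997 z [-0.  0. -1.] F [-0.34   0.053 -0.304] w 87.99219985919542 q [-1.175  0.423  1.63  -0.     1.089 -0.019]
shift [-0.988 -2.585  0.484]
turn [ 0.     0.    -0.004]
```

Request:
move_arm:
  motion:
    - [[-0.1,-0.3,0.05],[0,0,0]]
    - [[-0.25,-0.6,0.1],[0,0,0]]
    - [[-0.36,-0.9,0.15],[0,0,0]]
    - [[-0.38,-1,0.2],[0,0,0]]
    - [[-0.38,-1,0.2],[0,0,0]]
  gripper: 1

```text
t: 2.22
ee_pos: [366.5, -459.1, 192.2]
orientation: [2.633, -1.714, -0.001]
ft_force: [-0.1, -0.1, -0.1]
width: 87.8
```

Request:
move_arm:
  motion:
    - [[-0.1,-0.3,0.05],[0,0,0]]
    - [[-0.25,-0.6,0.1],[0,0,0]]
    - [[-0.36,-0.9,0.15],[0,0,0]]
    - [[-0.38,-1,0.15],[0,0,0]]
    - [[-0.38,-1,0.15],[0,0,0]]

```text
t: 2.85
ee_pos: [480.7, -347.7, 170.5]
orientation: [2.631, -1.715, 0.001]
ft_force: [-0.1, 0.3, -0.7]
width: 87.5
```

```bash
python3 go.py 547 -280 150 -66; python3 - <<'E'
from h import *
o=ctrl.get_obs();d=ctrl.get_image('wrist');save('w1.png',d['pixels'],1.4);np.savez('w1.npz',pos=o['ee_pos'],rv=o['orientation'],**d)
print(d['camera_matrix'],d['mount'])
for n in ["large_pad_center","small_pad_center","plate_top"]: print(n,[(round(r['p'],2),np.round(r['location'],1)) for r in ctrl.pinpoint('wrist',n)[:3]])
for n,z in [("large_pad",10),("small_pad",9)]:
    for r in ctrl.regions_of('wrist',n)[:2]:
        v,u=np.nonzero(r['mask']);print(n,r['p'],u.mean(),v.mean(),wonz(d,o['ee_pos'],o['orientation'],u.mean(),v.mean(),z))
E
```

```text
t 2.85 pos [ 480.691 -347.738  170.496] jaw -66.19984652417733 z [ 0.    -0.001 -1.   ] F [-0.101  0.332 -0.731] w 87.52413154751704 q [-0.646  0.441  1.741 -0.001  0.959  0.51 ]
shift [-0.235 -0.587  0.136]
turn [ 0.    -0.001 -0.003]
[[325.1922621    0.         281.82883283]
 [  0.         325.1922621  216.01211858]
 [  0.           0.           1.        ]] [[ 9.99999884e-01  3.65467680e-04 -3.13574329e-04  4.10017663e-01]
 [-2.58871935e-04  9.57059573e-01  2.89891196e-01 -8.01794796e+01]
 [ 4.06055177e-04 -2.89891082e-01  9.57059557e-01 -1.62164559e+02]
 [ 0.00000000e+00  0.00000000e+00  0.00000000e+00  1.00000000e+00]]
large_pad_center [(0.8, array([ 542.9, -279.3,    8.5]))]
small_pad_center [(0.66, array([ 448.1, -284.4,    8.1]))]
plate_top [(0.66, array([522.8,  -4.2,  11. ]))]
large_pad 0.64 246.27189952904237 111.71397174254317 [ 548.38798048 -280.28189261   10.        ]
small_pad 0.81 211.22692078618226 205.3061346039309 [ 445.42077779 -283.04694393    9.        ]
```

View pics/w1.png

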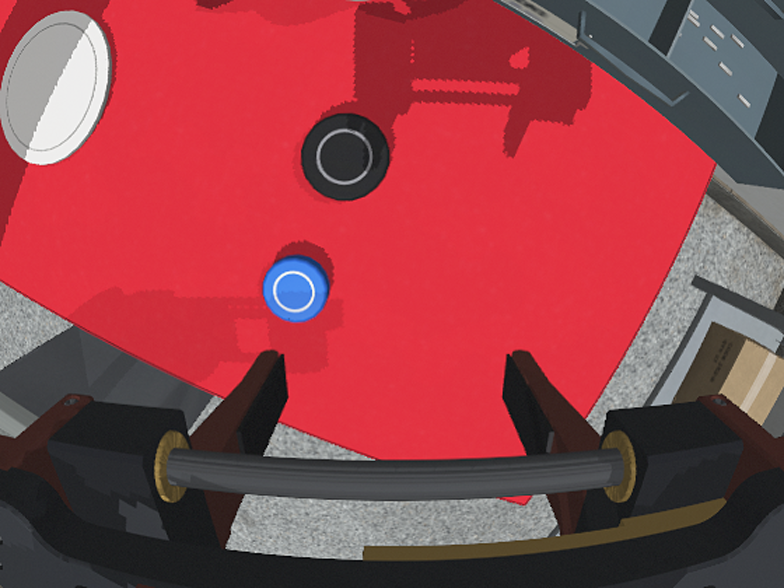

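The wrist picture shows the black pad at (344,157), the blue pad at (296,289) and the plate edge at (56,88). Next is a two-view height check against the side camera, then the approach.

```bash
python3 - <<'E'
from h import *
np.set_printoptions(precision=1,suppress=True)
w=dict(np.load('w1.npz'));s=dict(np.load('side0.npz'));c=dict(np.load('scene0.npz'))
for n,a,b in [("large",(246.3,111.7),(267.26,325.8)),("small",(211.2,205.3),(234.99,324.77))]:
    print(n,'centre',tri([wray(w,w['pos'],w['rv'],*a),ray(s,*b)]))
E
python3 go.py 548 -280 60 -66
```

```text
large centre [ 548.  -280.4   10.5]
small centre [ 444.8 -282.8    9.1]
t 3.15 pos [ 479.737 -347.751  170.382] jaw -66.32356486636938 z [ 0. -0. -1.] F [-0.471 -0.234 -0.08 ] w 87.392107288137 q [-0.647  0.44   1.742 -0.     0.959  0.51 ]
shift [-0.231 -0.598  0.736]
turn [ 0.    -0.    -0.005]
```

Request:
move_arm:
  motion:
    - [[-0.12,-0.3,0.2],[0,0,0]]
    - [[-0.2,-0.5,0.5],[0,0,0]]
    - [[-0.231,-0.598,0.74],[0,0,0]]
    - [[-0.231,-0.598,0.74],[0,0,0]]
    - [[-0.231,-0.598,0.74],[0,0,0]]

```text
t: 3.78
ee_pos: [548.7, -279.9, 60.3]
orientation: [2.631, -1.717, 0.002]
ft_force: [-0.2, -0.2, 0.2]
width: 88.0
```

```bash
python3 go.py 548 -280 5; python3 - <<'E'
from h import *
d=ctrl.get_image('wrist');save('w2.png',d['pixels'],1.2)
E
```

```text
t 3.775 pos [ 548.714 -279.891   60.301] jaw -66.26649948758927 z [ 0.001 -0.001 -1.   ] F [-0.204 -0.196  0.192] w 87.95595433443236 q [-0.491  0.625  1.736 -0.     0.779  0.666]
shift [-0.002  0.005  0.369]
```

View pics/w2.png

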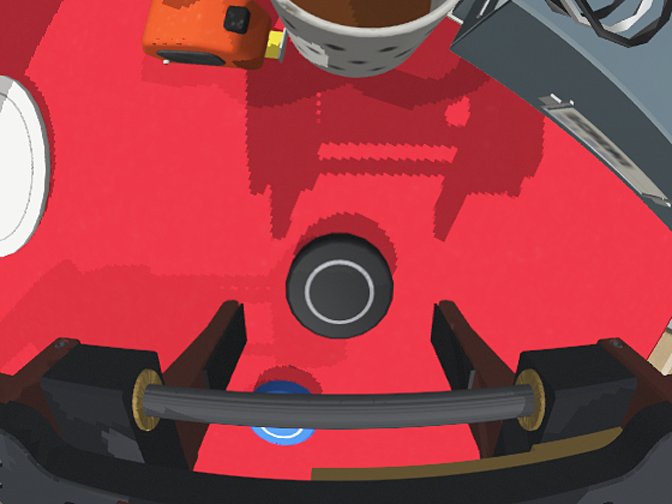

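The pad at (340,290) is midway between the fingers at (232,330) and (442,330). I'll descend and close.

Request:
move_arm:
  motion:
    - [[0,0,0.15],[0,0,0]]
    - [[0,0,0.28],[0,0,0]]
    - [[0,0.005,0.36],[0,0,0]]
    - [[0,0.005,0.37],[0,0,0]]
    - [[0,0.005,0.37],[0,0,0]]

```text
t: 4.45
ee_pos: [548.1, -279.4, 3.9]
orientation: [-2.631, 1.717, -0.001]
ft_force: [0.3, -0.2, -0.2]
width: 87.5
```

Request:
move_arm:
  motion:
    - [[0,0,0],[0,0,0]]
    - [[0,0,0],[0,0,0]]
    - [[0,0,0],[0,0,0]]
    - [[0,0,0],[0,0,0]]
    - [[0,0,0],[0,0,0]]
  gripper: 0

```text
t: 5.08
ee_pos: [548.2, -279.3, 4.0]
orientation: [-2.631, 1.716, -0.001]
ft_force: [-0.5, -0.2, 4.4]
width: 61.6
```

```bash
python3 go.py 548 -280 80; python3 - <<'E'
from h import *
d=ctrl.get_image('wrist');save('w3.png',d['pixels'],1.2)
E
```

```text
t 5.075 pos [ 548.189 -279.3      3.976] jaw -66.23100311707263 z [ 0. -0. -1.] F [-0.504 -0.177  4.413] w 61.55806903410581 q [-0.491  0.713  1.744 -0.     0.684  0.665]
shift [ 0.004  0.003 -0.507]
```

View pics/w3.png

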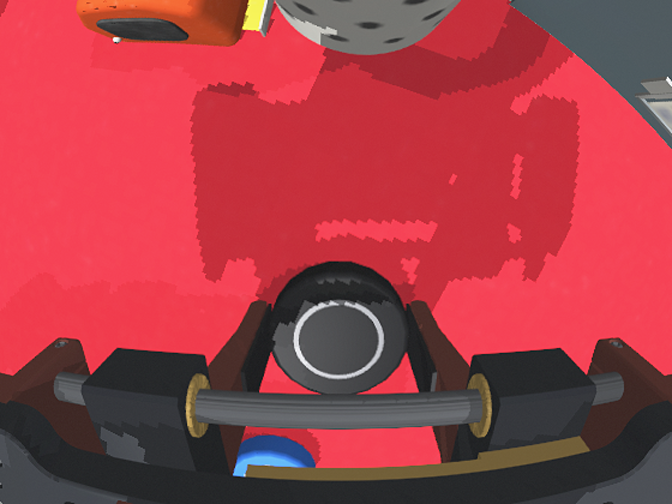

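Gripped at 61.6 mm; the ring is at (338,341). I'll compute the pad's offset from the TCP and the lift.

```bash
python3 - <<'E'
from h import *
o=ctrl.get_obs();d=dict(np.load('w1.npz'))
print(wonz(d,o['ee_pos'],o['orientation'],338.5/1.2,341/1.2,20), o['ee_pos'])
E
```

```text
[ 548.08497783 -279.9054396    20.        ] [ 548.23579704 -279.29971492    4.00498875]
```

Request:
move_arm:
  motion:
    - [[0,0,-0.1],[0,0,0]]
    - [[0,0,-0.25],[0,0,0]]
    - [[0,0,-0.4],[0,0,0]]
    - [[0,0,-0.5],[0,0,0]]
    - [[0,0,-0.5],[0,0,0]]

```text
t: 5.75
ee_pos: [548.7, -279.6, 80.1]
orientation: [-2.631, 1.716, -0.004]
ft_force: [-0.3, 0.4, -1.6]
width: 61.2
```

```bash
python3 go.py 520 -3 80 -66; python3 go.py 520 -3 80 -90
```

```text
t 5.75 pos [ 548.69  -279.558   80.103] jaw -66.23320046039179 z [ 0.002 -0.001 -1.   ] F [-0.264  0.397 -1.587] w 61.21480677940242 q [-0.491  0.595  1.733  0.     0.812  0.665]
shift [-1.764 -0.568 -0.002]
turn [-0.001 -0.002 -0.004]
t 5.75 pos [ 548.69  -279.558   80.103] jaw -66.23320046039179 z [ 0.002 -0.001 -1.   ] F [-0.264  0.397 -1.587] w 61.21480677940242 q [-0.491  0.595  1.733  0.     0.812  0.665]
shift [-1.764 -0.568 -0.002]
turn [-0.002 -0.002  0.396]
```

Request:
move_arm:
  motion:
    - [[-0.2,-0.06,0],[0,0,0]]
    - [[-0.5,-0.15,0],[0,0,0]]
    - [[-0.8,-0.25,0],[0,0,0]]
    - [[-0.9,-0.28,0],[0,0,0]]
    - [[-0.9,-0.28,0],[0,0,0]]

```text
t: 6.38
ee_pos: [531.8, -138.2, 78.3]
orientation: [2.633, -1.714, -0.001]
ft_force: [-0.2, -0.3, -1.0]
width: 61.6
```

```bash
python3 - <<'E'
from h import *
np.set_printoptions(precision=1,suppress=True)
o=ctrl.get_obs();d=ctrl.get_image('wrist');save('w4.png',d['pixels'],1.2);np.savez('w4.npz',pos=o['ee_pos'],rv=o['orientation'],**d)
print(o['ee_pos'],[(round(r['p'],2),np.round(r['location'],1)) for r in ctrl.pinpoint('wrist','plate_top')[:3]])
E
python3 go.py 520 -3 80 -66
```

```text
[ 531.8 -138.2   78.3] [(0.97, array([523. ,  -4.3,  11.8]))]
t 6.475 pos [ 532.404 -139.6     78.538] jaw -66.2422423406888 z [ 0. -0. -1.] F [ 0.085 -0.97  -0.633] w 61.394708685746764 q [-0.278  0.525  1.881 -0.     0.735  0.878]
shift [-0.867 -0.291 -0.01 ]
turn [-0.    -0.    -0.004]
```

View pics/w4.png

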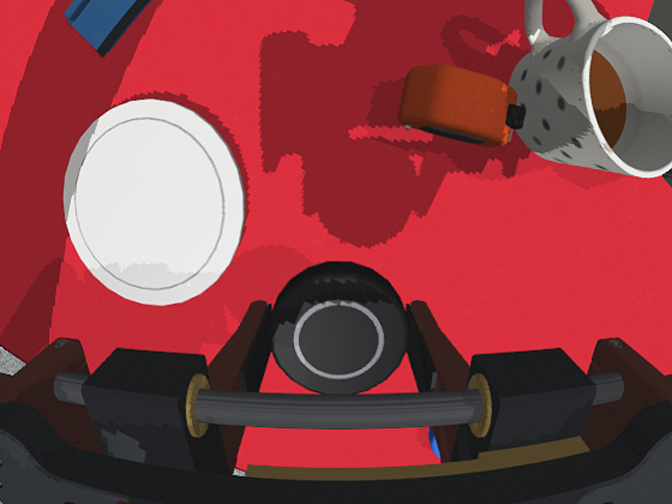

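The plate is fully in view at (155,202). I'll fit a circle to its rim on the z = 10 plane and check its height against the other views.

```bash
python3 - <<'E'
from h import *
from scipy.optimize import least_squares
np.set_printoptions(precision=1,suppress=True)
d=dict(np.load('w4.npz'));p=d['pixels'].astype(int)
m=((p[:,:,1]>120)&(p[:,:,2]>110)).astype(np.uint8)
_,l,st,ce=cv2.connectedComponentsWithStats(m,connectivity=4);k=l[168,129];print(st[k])
cs,_=cv2.findContours((l==k).astype(np.uint8),cv2.RETR_EXTERNAL,cv2.CHAIN_APPROX_NONE);c=max(cs,key=len)[:,0]
for z in (5,10):
    P=np.array([wonz(d,d['pos'],d['rv'],*q,z)[:2] for q in c])
    r=least_squares(lambda s:np.hypot(*(P-s[:2]).T)-s[2],[520,-3,70],loss='soft_l1');print(z,r.x,r.cost/len(P))
# height by two views, centroid of mask
s=dict(np.load('side0.npz'));g=dict(np.load('scene0.npz'))
w=wray(d,d['pos'],d['rv'],*c.mean(0)); 
v,u=np.nonzero(l==k); w=wray(d,d['pos'],d['rv'],u.mean(),v.mean())
print(tri([w,ray(s,264.4,262.3)]),tri([w,ray(s,264.4,262.3),ray(g,305.4,181.1)]))
E
```

```text
[   53    82   150   173 20291]
5 [521.2  -1.2  70.6] 0.04297146328280568
10 [523.   -3.4  69.1] 0.041250333695402354
[524.   -6.3   6. ] [523.2  -4.    2.4]
```

```bash
python3 go.py 522.5 -3 60 -66
```

```text
t 6.475 pos [ 532.404 -139.6     78.538] jaw -66.2422423406888 z [ 0. -0. -1.] F [ 0.085 -0.97  -0.633] w 61.394708685746764 q [-0.278  0.525  1.881 -0.     0.735  0.878]
shift [-0.86  -0.306  0.123]
turn [-0.    -0.    -0.004]
```

Request:
move_arm:
  motion:
    - [[-0.2,-0.08,0],[0,0,0]]
    - [[-0.5,-0.18,0.05],[0,0,0]]
    - [[-0.8,-0.28,0.12],[0,0,0]]
    - [[-0.86,-0.306,0.12],[0,0,0]]
    - [[-0.86,-0.306,0.12],[0,0,0]]

```text
t: 7.1
ee_pos: [522.8, -2.7, 60.8]
orientation: [-2.631, 1.716, -0.001]
ft_force: [0.2, -0.3, -1.1]
width: 61.1
```

```bash
python3 go.py 522.5 -3 14.5 -66
```

```text
t 7.1 pos [522.79   -2.746  60.775] jaw -66.21684347031758 z [ 0.001 -0.    -1.   ] F [ 0.16  -0.288 -1.056] w 61.07744951241162 q [-0.028  0.527  1.947 -0.     0.667  1.128]
shift [0.001 0.003 0.308]
turn [-0.001 -0.    -0.004]
```

Request:
move_arm:
  motion:
    - [[0,0,0.1],[0,0,0]]
    - [[0,0,0.2],[0,0,0]]
    - [[0,0,0.27],[0,0,0]]
    - [[0,0,0.305],[0,0,0]]
    - [[0,0,0.305],[0,0,0]]

```text
t: 7.72
ee_pos: [521.8, -2.3, 14.4]
orientation: [2.631, -1.716, -0.001]
ft_force: [0.3, 0.4, -1.6]
width: 61.2
```

```bash
python3 go.py 522.5 -3 14 -66
```

```text
t 7.725 pos [521.834  -2.265  14.45 ] jaw -66.24237975179099 z [-0.001  0.    -1.   ] F [ 0.296  0.45  -1.588] w 61.23341226517467 q [-0.027  0.612  1.955 -0.     0.575  1.129]
shift [ 0.006 -0.002  0.003]
turn [ 0.001  0.    -0.004]
```

Request:
move_arm:
  motion:
    - [[0,0,0.004],[0,0,0]]
    - [[0,0,0.004],[0,0,0]]
    - [[0,0,0.004],[0,0,0]]
    - [[0,0,0.004],[0,0,0]]
    - [[0,0,0.004],[0,0,0]]
  gripper: 1

```text
t: 8.35
ee_pos: [522.1, -2.1, 14.4]
orientation: [-2.631, 1.716, -0.0]
ft_force: [-0.6, 0.2, 0.7]
width: 87.4
```

Request:
move_arm:
  motion:
    - [[0,0,-0.05],[0,0,0]]
    - [[0,0,-0.2],[0,0,0]]
    - [[0,0,-0.4],[0,0,0]]
    - [[0.25,0.08,-0.5],[0,0,0]]
    - [[0.5,0.15,-0.5],[0,0,0]]

```text
t: 8.98
ee_pos: [532.9, -80.6, 91.4]
orientation: [-2.631, 1.714, -0.005]
ft_force: [-0.0, -0.1, 0.3]
width: 87.9
```

```bash
python3 - <<'E'
from h import *
np.set_printoptions(precision=1,suppress=True)
o=ctrl.get_obs();d=ctrl.get_image('wrist');save('w5.png',d['pixels'],1.2);np.savez('w5.npz',pos=o['ee_pos'],rv=o['orientation'],**d)
for n in ("plate_top","large_pad_center"): print([(round(r['p'],2),np.round(r['location'],1)) for r in ctrl.pinpoint('wrist',n)[:3]])
E
python3 go.py 445 -283 60 -66
```

```text
[]
[(0.68, array([516.2,  -2.4,  16.8]))]
t 9.125 pos [532.008 -81.191  89.996] jaw -66.38619602245613 z [ 0.001 -0.    -1.   ] F [0.665 0.288 0.705] w 87.90479339758463 q [-0.174  0.492  1.905  0.     0.744  0.985]
shift [1.    1.071 0.2  ]
turn [-0.001 -0.001 -0.006]
```

View pics/w5.png

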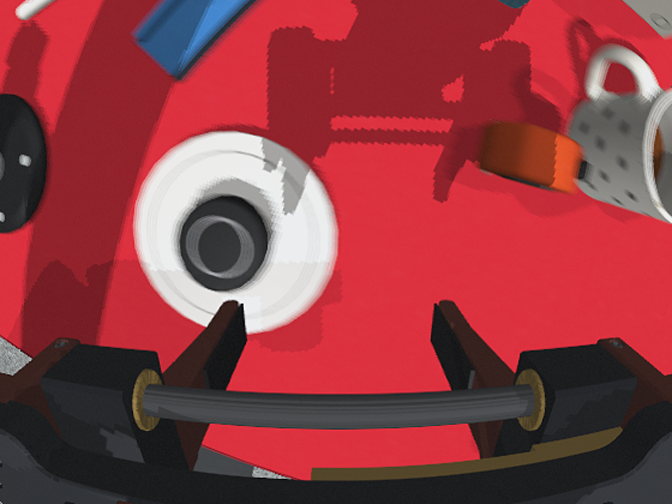

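Released: the pad is at (225,243) on the plate centred about (235,232), but the picture is motion-blurred. I'll take a still one and measure.

```bash
cat > chk.py <<'E'
import sys
from h import *
from scipy.optimize import least_squares
np.set_printoptions(precision=1,suppress=True)
def fit(d,mask,z,r0):
    cs,_=cv2.findContours(mask.astype(np.uint8),cv2.RETR_EXTERNAL,cv2.CHAIN_APPROX_NONE);c=max(cs,key=len)[:,0]
    P=np.array([wonz(d,d['pos'],d['rv'],*q,z)[:2] for q in c])
    r=least_squares(lambda s:np.hypot(*(P-s[:2]).T)-s[2],[*P.mean(0),r0],loss='soft_l1');return r.x,r.cost/len(P)
o=ctrl.get_obs();d=ctrl.get_image('wrist');d.update(pos=o['ee_pos'],rv=o['orientation']);f=sys.argv[1]
save(f+'.png',d['pixels'],1.2);np.savez(f+'.npz',**d)
E
cat > c2.py <<'E'
from chk import *
p=d['pixels'].astype(int)
m=((p[:,:,1]>120)&(p[:,:,2]>110)).astype(np.uint8)
_,l,st,ce=cv2.connectedComponentsWithStats(m,connectivity=4)
k=max(range(1,len(st)),key=lambda k:st[k][4]);print('plate',st[k],fit(d,l==k,10,70))
for n,z in [("large_pad",20),("small_pad",39)]:
    for r in ctrl.regions_of('wrist',n)[:2]:
        v,u=np.nonzero(r['mask']);print(n,r['p'],u.mean()*1.2,v.mean()*1.2,wonz(d,d['pos'],d['rv'],u.mean(),v.mean(),z))
E
python3 c2.py w6
```

```text
plate [  109   108   165   168 15903] (array([523.1,  -2.6,  69. ]), np.float64(1.651535780813345))
large_pad 0.92 217.75751697381182 240.34521823472355 [522.1  -2.7  20. ]
small_pad 0.49 217.53816091954025 240.4813793103448 [528.8  -6.4  39. ]
```

View pics/w6.png

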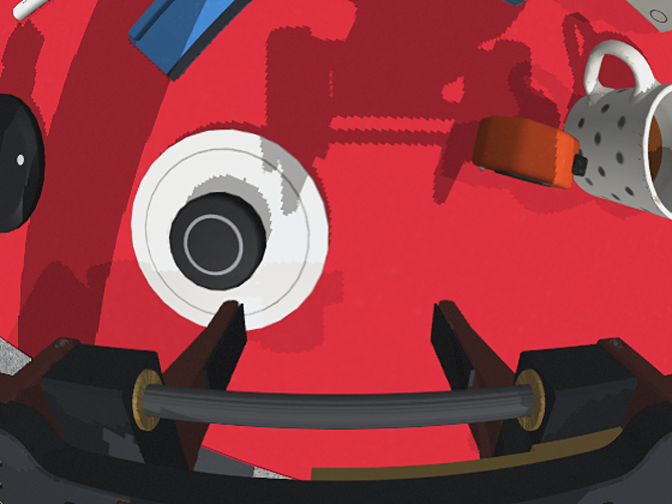

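The pad is centred within about 1 mm. Next, the blue pad.

```bash
python3 go.py 445 -283 70 -66
```

```text
t 9.275 pos [531.182 -79.221  89.27 ] jaw -66.22606457905938 z [-0.001  0.    -1.   ] F [-0.337  0.462 -0.356] w 87.53347514047088 q [-0.17   0.493  1.906  0.     0.743  0.985]
shift [1.012 1.073 0.128]
turn [ 0.     0.001 -0.004]
```

Request:
move_arm:
  motion:
    - [[0.2,0.2,0],[0,0,0]]
    - [[0.45,0.45,0.05],[0,0,0]]
    - [[0.7,0.75,0.1],[0,0,0]]
    - [[0.95,1,0.12],[0,0,0]]
    - [[1,1,0.12],[0,0,0]]

```text
t: 9.9
ee_pos: [453.6, -278.9, 71.0]
orientation: [2.629, -1.72, -0.002]
ft_force: [0.3, 1.1, -0.3]
width: 87.9
```

```bash
python3 go.py 445 -283 40 -66
```

```text
t 9.9 pos [ 453.603 -278.878   70.952] jaw -66.40162807488296 z [-0.001  0.001 -1.   ] F [ 0.312  1.083 -0.303] w 87.86903759542159 q [-0.574  0.519  1.922 -0.     0.702  0.585]
shift [0.002 0.063 0.206]
turn [ 0.001  0.001 -0.007]
```

Request:
move_arm:
  motion:
    - [[0.002,0.03,0.1],[0,0,0]]
    - [[0.002,0.063,0.2],[0,0,0]]
    - [[0.005,0.063,0.2],[0,0,0]]
    - [[0.005,0.063,0.2],[0,0,0]]
    - [[0.005,0.063,0.2],[0,0,0]]

```text
t: 10.52
ee_pos: [446.9, -281.9, 41.6]
orientation: [-2.632, 1.716, -0.001]
ft_force: [-0.2, -0.5, 0.5]
width: 88.2
```

```bash
python3 c2.py w7;python3 - <<'E'
from h import *
d=dict(np.load('w7.npz'));
for r in ctrl.regions_of('wrist','small_pad')[:1]:
    v,u=np.nonzero(r['mask']);print(wonz(d,d['pos'],d['rv'],u.mean(),v.mean(),11))
E
python3 go.py 445 -283 4 -66
```

```text
plate [   0    0   62  106 3781] (array([511.9, -45.1,  33.9]), np.float64(5.590271619560373))
large_pad 0.89 10.326948775055678 26.43073496659243 [525. -27.  20.]
small_pad 0.77 338.4126696832579 300.36302521008406 [ 456.8 -278.    39. ]
[ 446.01684735 -282.82432914   11.        ]
t 10.725 pos [ 446.734 -282.173   41.662] jaw -66.2280823839329 z [ 0.001 -0.    -1.   ] F [0.589 0.507 0.012] w 87.58057218147823 q [-0.586  0.567  1.939  0.     0.635  0.57 ]
shift [0.    0.013 0.251]
turn [-0.    -0.001 -0.004]
```

View pics/w7.png

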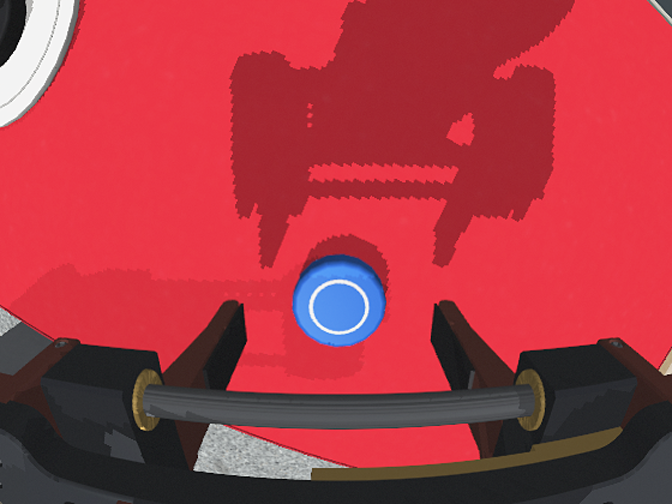

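The blue pad at (338,300) is midway between the fingers. Descend and close.

Request:
move_arm:
  motion:
    - [[0,0.005,0.1],[0,0,0]]
    - [[0,0.008,0.2],[0,0,0]]
    - [[0,0.008,0.25],[0,0,0]]
    - [[0,0.008,0.25],[0,0,0]]
    - [[0,0.008,0.25],[0,0,0]]

```text
t: 11.35
ee_pos: [445.5, -282.6, 3.8]
orientation: [2.631, -1.716, 0.0]
ft_force: [-0.0, -0.7, -0.2]
width: 87.9
```

Request:
move_arm:
  motion:
    - [[0,0,0],[0,0,0]]
    - [[0,0,0],[0,0,0]]
    - [[0,0,0],[0,0,0]]
    - [[0,0,0],[0,0,0]]
    - [[0,0,0],[0,0,0]]
  gripper: 0

```text
t: 11.98
ee_pos: [445.4, -282.6, 3.9]
orientation: [2.631, -1.716, 0.0]
ft_force: [0.3, 0.7, 1.8]
width: 49.5
```

```bash
python3 c2.py w8; python3 - <<'E'
from h import *
d=dict(np.load('w8.npz'));print(d['pos'])
for r in ctrl.regions_of('wrist','small_pad')[:1]:
    v,u=np.nonzero(r['mask']);print(wonz(d,d['pos'],d['rv'],u.mean(),v.mean(),11))
E
python3 go.py 445 -283 90 -66
```

```text
plate [ 238  246   89   73 4834] (array([ 440.3, -286.3,   22.7]), np.float64(0.573258711484206))
small_pad 0.89 337.7954403218596 328.5228430934287 [ 459.6 -276.6   39. ]
[ 445.42751749 -282.61402515    3.92704007]
[ 446.47502675 -282.35931937   11.        ]
t 12.175 pos [ 445.401 -282.607    3.917] jaw -66.23428205132359 z [ 0. -0. -1.] F [-0.333  0.012  2.571] w 49.095500906707755 q [-0.588  0.636  1.944  0.     0.561  0.568]
shift [ 0.001  0.003 -0.574]
turn [-0.    -0.    -0.004]
```

View pics/w8.png

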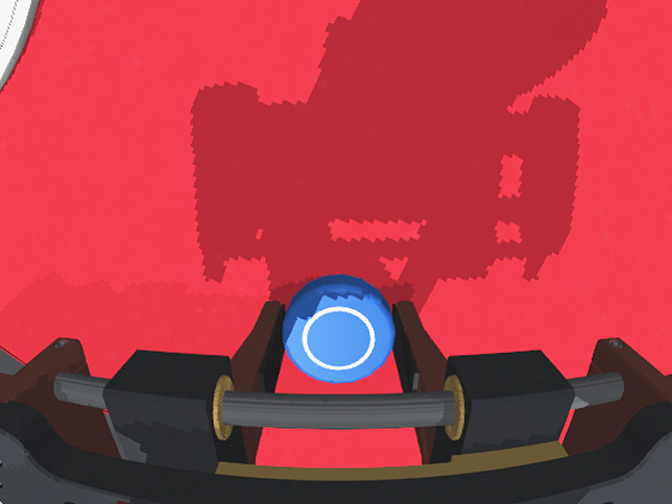

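Gripped at 49.5 mm, ring at (339,338), about 1 mm off the TCP. Lift.

Request:
move_arm:
  motion:
    - [[0,0,-0.1],[0,0,0]]
    - [[0,0,-0.3],[0,0,0]]
    - [[0,0,-0.5],[0,0,0]]
    - [[0,0,-0.58],[0,0,0]]
    - [[0,0,-0.58],[0,0,0]]

```text
t: 12.8
ee_pos: [445.8, -282.8, 91.7]
orientation: [2.631, -1.716, 0.003]
ft_force: [0.4, 0.0, -1.1]
width: 49.1
```

```bash
python3 go.py 521.5 -3 90 -66
```

```text
t 12.8 pos [ 445.774 -282.841   91.694] jaw -66.23643013708256 z [ 0.002 -0.001 -1.   ] F [ 0.406  0.008 -1.117] w 49.08827195141556 q [-0.588  0.477  1.927 -0.     0.735  0.568]
shift [-1.504 -1.214  0.01 ]
turn [-0.001 -0.002 -0.004]
```

Request:
move_arm:
  motion:
    - [[-0.2,-0.15,0],[0,0,0]]
    - [[-0.45,-0.35,0],[0,0,0]]
    - [[-0.7,-0.57,0],[0,0,0]]
    - [[-0.85,-0.7,0],[0,0,0]]
    - [[-0.9,-0.73,0],[0,0,0]]

```text
t: 13.42
ee_pos: [490.8, -113.3, 89.7]
orientation: [2.633, -1.713, -0.003]
ft_force: [-0.3, -0.0, -1.2]
width: 49.1
```

```bash
python3 go.py 521.5 -3 75 -66
```

```text
t 13.425 pos [ 490.765 -113.255   89.737] jaw -66.0995442601803 z [-0.002  0.001 -1.   ] F [-0.284 -0.032 -1.183] w 49.08993631642348 q [-0.25   0.455  1.978  0.     0.71   0.903]
shift [-0.589 -0.485  0.098]
turn [ 0.001  0.001 -0.002]
```

Request:
move_arm:
  motion:
    - [[-0.15,-0.12,0],[0,0,0]]
    - [[-0.4,-0.32,0.05],[0,0,0]]
    - [[-0.585,-0.48,0.1],[0,0,0]]
    - [[-0.585,-0.48,0.1],[0,0,0]]
    - [[-0.585,-0.48,0.1],[0,0,0]]

```text
t: 14.05
ee_pos: [521.0, -6.3, 75.3]
orientation: [2.63, -1.716, -0.002]
ft_force: [0.2, -0.1, -1.3]
width: 48.8
```

```bash
python3 c2.py w9; python3 go.py 521.5 -3 34.5 -66
```

```text
plate [  187   131   184   145 14459] (array([530.1,   0.5,  61.9]), np.float64(11.959338430719006))
large_pad 0.73 330.45902630783183 259.2794677955851 [532.3   3.3  20. ]
small_pad 0.74 337.9513917988626 328.6719545046393 [501.7 -15.   39. ]
t 14.2 pos [521.376  -6.714  75.808] jaw -66.32604743694243 z [-0. -0. -1.] F [-0.093  0.537 -1.01 ] w 48.90749548925741 q [-0.036  0.499  1.945 -0.     0.698  1.122]
shift [-0.022 -0.011  0.275]
turn [ 0.     0.    -0.005]
```

View pics/w9.png

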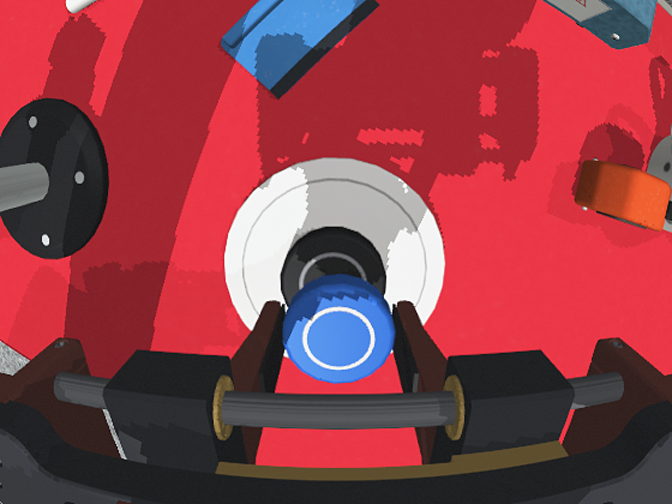

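The held blue pad at (338,328) lines up laterally with the black one at (333,262). Lower it to TCP z = 34.5.

Request:
move_arm:
  motion:
    - [[-0.02,-0.01,0.07],[0,0,0]]
    - [[-0.022,-0.011,0.15],[0,0,0]]
    - [[-0.022,-0.011,0.23],[0,0,0]]
    - [[-0.022,-0.011,0.275],[0,0,0]]
    - [[-0.022,-0.011,0.275],[0,0,0]]

```text
t: 14.82
ee_pos: [521.6, -1.8, 33.9]
orientation: [2.631, -1.716, -0.001]
ft_force: [0.9, 0.4, 0.5]
width: 48.9
```

```bash
python3 go.py 521.5 -3 34 -66
```

```text
t 14.825 pos [521.616  -1.848  33.876] jaw -66.22691447905443 z [-0.001  0.    -1.   ] F [0.918 0.406 0.468] w 48.8672917086662 q [-0.026  0.575  1.954 -0.     0.613  1.13 ]
shift [ 0.007  0.004 -0.001]
turn [ 0.001  0.    -0.004]
```

Touching down, with the hanging weight gone from the force reading. Release and lift.

Request:
move_arm:
  motion:
    - [[0,0,0],[0,0,0]]
    - [[0,0,0],[0,0,0]]
    - [[0,0,0],[0,0,0]]
    - [[0,0,0],[0,0,0]]
    - [[0,0,0],[0,0,0]]
  gripper: 1

```text
t: 15.45
ee_pos: [522.0, -1.9, 34.7]
orientation: [-2.631, 1.716, -0.0]
ft_force: [-0.5, -0.3, 0.2]
width: 87.5
```

Request:
move_arm:
  motion:
    - [[0,0,-0.1],[0,0,0]]
    - [[0,0,-0.3],[0,0,0]]
    - [[0,0,-0.6],[0,0,0]]
    - [[0,0,-0.9],[0,0,0]]
    - [[0,0,-1],[0,0,0]]

```text
t: 16.08
ee_pos: [523.4, -1.9, 188.2]
orientation: [-2.629, 1.715, -0.007]
ft_force: [0.5, -1.0, -0.3]
width: 87.8
```

Request:
move_arm:
  motion:
    - [[0,0.1,-0.1],[0,0,0]]
    - [[0,0.25,-0.3],[0,0,0]]
    - [[0,0.4,-0.5],[0,0,0]]
    - [[0,0.4,-0.5],[0,0,0]]
    - [[0,0.4,-0.5],[0,0,0]]

```text
t: 16.7
ee_pos: [466.9, -25.9, 258.9]
orientation: [2.631, -1.717, -0.001]
ft_force: [0.1, -0.3, 1.0]
width: 88.3
```

```bash
python3 c2.py w10; python3 - <<'E'
from h import *
for n in ("grip_center","release_face","mast_foot"): print(n,[(round(r['p'],2),np.round(r['location'],1)) for r in ctrl.pinpoint('wrist',n)[:3]])
E
```

```text
plate [    0   159   182   154 15368] (array([208.5, 271.6, 158.3]), np.float64(37.05762481486834))
large_pad 0.83 340.53 161.10999999999999 [525.5  -2.9  20. ]
small_pad 0.8 338.4156295224313 165.49406657018812 [521.4  -2.4  39. ]
small_pad 0.31 43.63303055326176 25.114781172584642 [560.8 402.4  39. ]
grip_center [(0.75, array([500.8, 216.2, 146.6]))]
release_face [(0.5, array([508.5, 246.2, 142.5]))]
mast_foot [(0.74, array([ 5.009e+02,  2.216e+02, -4.000e-01]))]
```

View pics/w10.png

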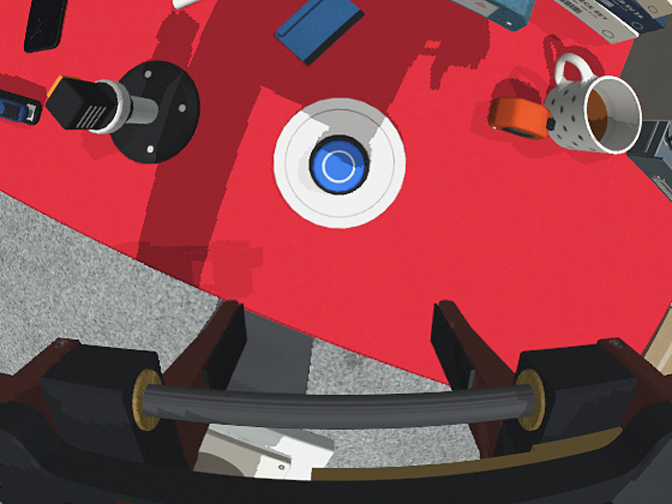

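The blue and black stack is at (338,163), centred on the plate, and the black mast is at (90,105). Next I'll look at the mast from above.

```bash
python3 go.py 445 175 290 -66
```

```text
t 17.0 pos [466.899 -25.843 258.74 ] jaw -66.21471531647849 z [-0.002  0.    -1.   ] F [-0.142  0.932  0.101] w 87.36310169193598 q [-0.081  0.143  1.93   0.     1.07   1.075]
shift [-1.284 -0.406 -0.208]
turn [ 0.001  0.001 -0.004]
```

Request:
move_arm:
  motion:
    - [[-0.15,-0.05,-0.1],[0,0,0]]
    - [[-0.4,-0.15,-0.2],[0,0,0]]
    - [[-0.7,-0.25,-0.2],[0,0,0]]
    - [[-0.95,-0.35,-0.2],[0,0,0]]
    - [[-1,-0.4,-0.2],[0,0,0]]

```text
t: 17.62
ee_pos: [461.2, 137.2, 289.3]
orientation: [2.634, -1.712, -0.001]
ft_force: [-0.2, 0.4, 0.1]
width: 87.8
```

Request:
move_arm:
  motion:
    - [[-0.15,0,0],[0,0,0]]
    - [[-0.28,0,0],[0,0,0]]
    - [[-0.28,0,0],[0,0,0]]
    - [[-0.28,0,0],[0,0,0]]
    - [[-0.28,0,0],[0,0,0]]

```text
t: 18.25
ee_pos: [444.9, 173.1, 289.5]
orientation: [2.63, -1.718, 0.0]
ft_force: [-0.3, 0.0, 0.3]
width: 88.3
```

```bash
python3 c2.py w11; python3 - <<'E'
from h import *
for n in ("grip_center","release_face","mast_foot"): print(n,[(round(r['p'],2),np.round(r['location'],1)) for r in ctrl.pinpoint('wrist',n)[:3]])
E
python3 go.py 445 175 290 -66
```

```text
plate [    0   139   246   189 23247] (array([176.6, 432.4, 221.5]), np.float64(49.537136238420736))
large_pad 0.84 487.86571428571426 210.71142857142857 [524.1  15.3  20. ]
grip_center [(0.84, array([496.9, 218.4, 146. ]))]
release_face [(0.52, array([506.5, 241.4, 145.1]))]
mast_foot [(0.97, array([413.7, 691.9,  -2.8])), (0.79, array([4.987e+02, 2.173e+02, 2.000e-01])), (0.61, array([563.9, 634.6,   4.6]))]
t 18.55 pos [444.585 173.652 289.593] jaw -66.25177501686426 z [ 0.  0. -1.] F [-0.463  0.373 -0.672] w 88.04548196069236 q [0.347 0.122 1.878 0.    1.142 1.504]
shift [-0.007 -0.006 -0.003]
turn [-0.     0.    -0.004]
```

View pics/w11.png

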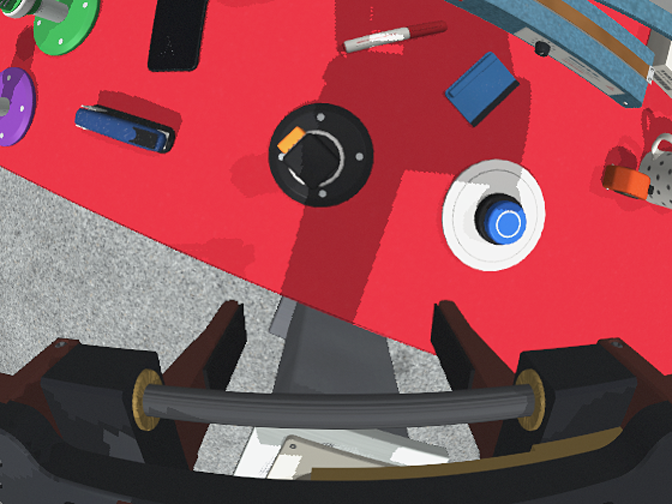

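The mast is seen from above at (315,155), orange button at (291,140), green at (62,20), purple at (8,105). Enlarging.

```bash
python3 - <<'E'
from h import *
d=dict(np.load('w11.npz'));p=d['pixels'];save('w11c.png',np.clip(p[85:175,220:315].astype(int)*2.2,0,255).astype(np.uint8),6)
pi=p.astype(int);m=((pi[:,:,0]>180)&(pi[:,:,1]>90)&(pi[:,:,1]<190)&(pi[:,:,2]<90)).astype(np.uint8)
_,l,st,ce=cv2.connectedComponentsWithStats(m);
for k in range(1,len(st)):
    if st[k][4]>20 and 220<ce[k][0]<315: 
        print(st[k],ce[k],[wonz(d,d['pos'],d['rv'],*ce[k],z) for z in (144,159)])
        print(cv2.minAreaRect(np.argwhere(l==k)[:,::-1].astype(np.float32)))
E
```

```text
[231 106  23  22 224] [241.89732143 116.12946429] [array([507.45103437, 241.02975609, 144.        ]), array([507.98680828, 239.27162783, 159.        ])]
((242.0, 116.00000762939453), (9.899494171142578, 24.041629791259766), 45.0)
```

View pics/w11c.png

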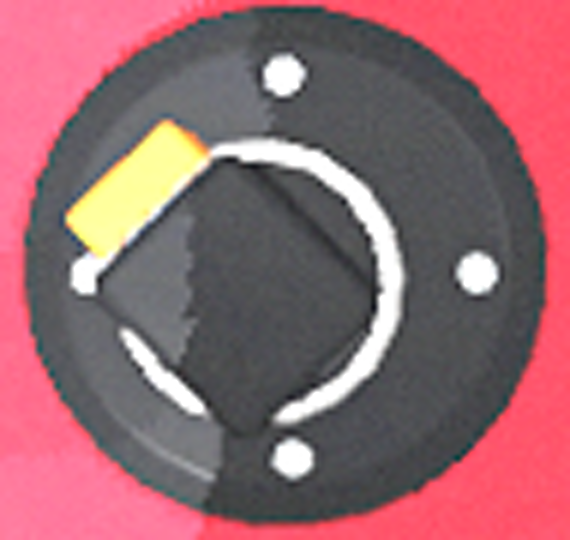

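The block top corners are at crop (98,280), (228,158), (375,292), (245,432). I'll map them.

```bash
python3 - <<'E'
from h import *
np.set_printoptions(precision=1,suppress=True)
d=dict(np.load('w11.npz'))
f=lambda u,v,z: wonz(d,d['pos'],d['rv'],220+(u+.5)/6-.5,85+(v+.5)/6-.5,z)
L,T,Rr,B=[f(u,v,167)[:2] for u,v in [(98,280),(228,158),(375,292),(245,432)]]
print(L,T,Rr,B,'ctr',(L+T+Rr+B)/4)
print('sides',[np.linalg.norm(a-b) for a,b in ((L,T),(T,Rr),(Rr,B),(B,L))])
an=lambda v:np.degrees(np.arctan2(v[1],v[0]))
print('y dir from TR,RB..',an(T-Rr),an(L-B),'x dir',an(L-T)-90+0,an(B-Rr)-90)
q=[f(u,v,159)[:2] for u,v in [(168,120),(210,152),(66,218),(103,255)]]
print('button edge',an(q[2]-q[0]), np.mean(q,0),an(np.mean(q,0)-(L+T+Rr+B)/4))
# foot circle centre, foot rim z=15, approx bbox
print('foot',f(286,264,15), 'drum', )
E
```

```text
[494. 238.] [517.7 227.5] [508.2 200.3] [481.8 209.4] ctr [500.4 218.8]
sides [np.float64(25.90362470009039), np.float64(28.903199972155885), np.float64(27.937121864789567), np.float64(31.0986373776688)]
y dir from TR,RB.. 70.68628272223923 66.78931482012044 x dir 66.17707292435392 70.86472552417686
button edge 156.6292870700003 [508.6 239.1] 68.11596624583483
foot [500.5 218.3  15. ] drum
```

```bash
python3 go.py 500.5 218.5 220 -112
```

```text
t 18.55 pos [444.585 173.652 289.593] jaw -66.25177501686426 z [ 0.  0. -1.] F [-0.463  0.373 -0.672] w 88.04548196069236 q [0.347 0.122 1.878 0.    1.142 1.504]
shift [-0.124 -0.462  0.464]
turn [-0.     0.     0.762]
```

Request:
move_arm:
  motion:
    - [[-0.03,-0.1,0.05],[0,0,0.14]]
    - [[-0.06,-0.22,0.15],[0,0,0.3]]
    - [[-0.1,-0.35,0.3],[0,0,0.46]]
    - [[-0.124,-0.462,0.42],[0,0,0.62]]
    - [[-0.124,-0.462,0.46],[0,0,0.76]]

```text
t: 19.18
ee_pos: [500.7, 219.2, 219.2]
orientation: [1.754, -2.605, -0.001]
ft_force: [-0.0, 0.2, 0.1]
width: 88.2
```

```bash
python3 c2.py w12 | tail -3; python3 - <<'E'
from h import *
for n in ("grip_center","release_face","mast_foot"): print(n,[(round(r['p'],2),np.round(r['location'],1)) for r in ctrl.pinpoint('wrist',n)[:3]])
E
python3 go.py 500.5 218.5 180 -112
```

```text
plate [ 161  353  239   47 8197] (array([ 12.8, 407.9, 270.5]), np.float64(32.6087424221159))
large_pad 0.81 523.3991031390134 131.11748878923765 [526.8  12.4  20. ]
small_pad 0.98 545.9607396870555 132.077667140825 [521.5  -2.2  39. ]
grip_center [(0.86, array([500.8, 215.9, 144.9])), (0.22, array([525.4,  -6.9,  39.7]))]
release_face [(0.81, array([508.3, 244.2, 144.6]))]
mast_foot [(0.71, array([496.1, 220.6,   1.2])), (0.62, array([562.5, 635.8,   2.3]))]
t 19.475 pos [500.62  218.81  221.109] jaw -111.70349995618149 z [ 0.001  0.    -1.   ] F [ 0.216  0.967 -0.715] w 87.73520976265884 q [ 0.39   0.31   1.807 -0.     1.024  2.34 ]
shift [0.002 0.    0.274]
turn [-0.001  0.001  0.005]
```

View pics/w12.png

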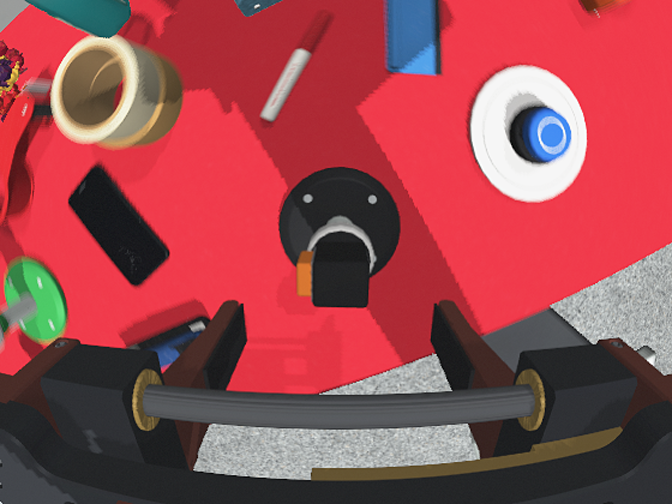

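Aligned: block at (341,275), button at (305,272), finger midline at 338. Descend halfway, check, then finish.

Request:
move_arm:
  motion:
    - [[0,0,0.1],[0,0,0]]
    - [[0,0,0.2],[0,0,0]]
    - [[0,0,0.27],[0,0,0]]
    - [[0,0,0.27],[0,0,0]]
    - [[0,0,0.27],[0,0,0]]

```text
t: 20.1
ee_pos: [500.6, 218.9, 180.1]
orientation: [-1.761, 2.602, -0.0]
ft_force: [0.2, -0.0, 0.7]
width: 87.4
```

```bash
python3 c2.py w13 | tail -1;python3 go.py 500.5 218.5 125 -112
```

```text
small_pad 0.59 542.0259385665529 132.4259385665529 [529.5  23.5  39. ]
t 20.25 pos [500.774 218.956 180.541] jaw -111.82979543261905 z [ 0.001  0.    -1.   ] F [-1.17  -0.478  0.534] w 88.06063936098626 q [0.39  0.363 1.838 0.    0.939 2.342]
shift [0.004 0.001 0.37 ]
turn [-0.001  0.001  0.003]
```

View pics/w13.png

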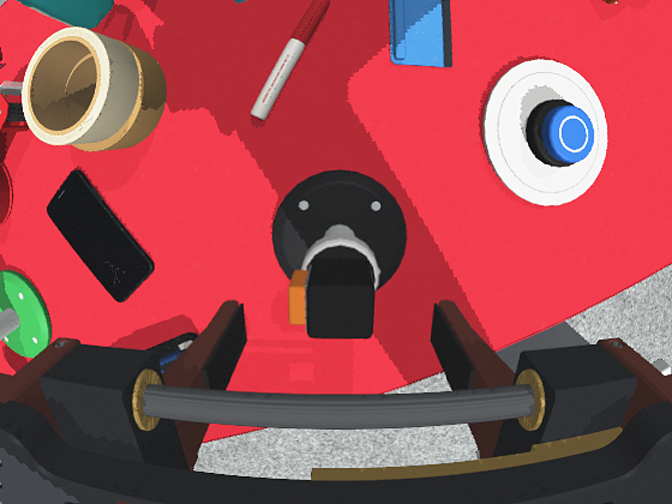

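Request:
move_arm:
  motion:
    - [[0.005,0,0.1],[0,0,0]]
    - [[0.005,0,0.2],[0,0,0]]
    - [[0.005,0,0.3],[0,0,0]]
    - [[0.005,0,0.365],[0,0,0]]
    - [[0.005,0,0.365],[0,0,0]]

```text
t: 20.88
ee_pos: [499.6, 217.8, 124.2]
orientation: [1.759, -2.6, -0.001]
ft_force: [0.4, 0.3, -1.2]
width: 87.9
```

```bash
python3 c2.py w14 | tail -1;python3 go.py 500.5 218.5 125 -112
```

```text
small_pad 0.78 604.3706422018348 132.81247706422016 [521.8  -2.   39. ]
t 21.025 pos [500.473 218.24  125.619] jaw -111.83345380331073 z [ 0.001  0.    -1.   ] F [-0.836  0.441 -0.506] w 87.95112909199885 q [0.389 0.444 1.872 0.    0.825 2.341]
shift [-0.002  0.     0.004]
turn [-0.     0.     0.003]
```

View pics/w14.png

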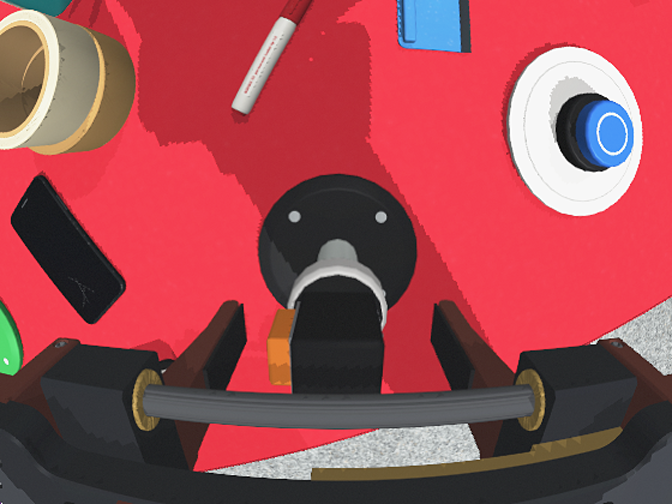

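The block (291–384) sits between the fingers, with the button on the left at (282,345). Close.

Request:
move_arm:
  motion:
    - [[0,0,0],[0,0,0]]
    - [[0,0,0],[0,0,0]]
    - [[0,0,0],[0,0,0]]
    - [[0,0,0],[0,0,0]]
    - [[0,0,0],[0,0,0]]
  gripper: 0

```text
t: 21.65
ee_pos: [500.6, 218.7, 125.5]
orientation: [-1.759, 2.601, 0.001]
ft_force: [0.8, 4.3, 0.7]
width: 41.1
```

Request:
move_arm:
  motion:
    - [[0,0,0],[0,0,0]]
    - [[0,0,0],[0,0,0]]
    - [[0,0,0],[0,0,0]]
    - [[0,0,0],[0,0,0]]
    - [[0,0,0],[0,0,0]]

```text
t: 22.28
ee_pos: [500.3, 218.2, 125.5]
orientation: [-1.76, 2.602, 0.0]
ft_force: [0.1, 1.1, 5.2]
width: 34.0
```

```bash
python3 c2.py w15 | tail -1;python3 go.py 500.5 218.5 155 -112
```

```text
small_pad 0.44 574.2618749999999 131.8303125 [530.5  25.5  39. ]
t 22.425 pos [500.321 218.207 125.527] jaw -111.84137518967579 z [ 0.  0. -1.] F [-0.526  2.265  4.686] w 33.83360970967395 q [0.389 0.444 1.872 0.    0.825 2.341]
shift [-0.002 -0.    -0.196]
turn [-0.     0.     0.003]
```

View pics/w15.png

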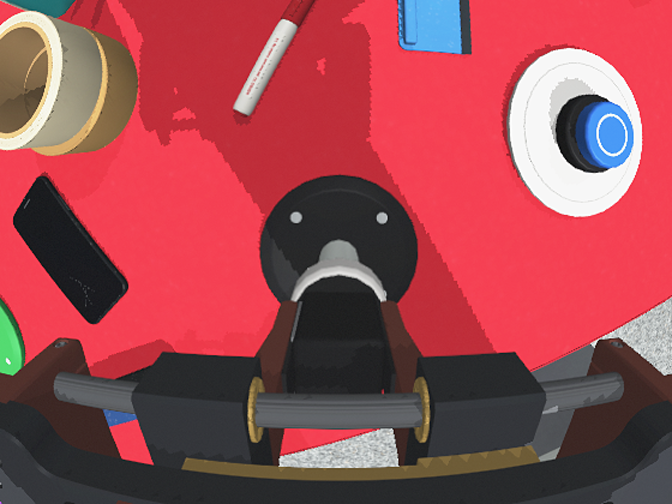

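Closed to 34 mm, so the button is fully in (35 expected). Pull up slowly.

Request:
move_arm:
  motion:
    - [[0,0,-0.04],[0,0,0]]
    - [[0,0,-0.1],[0,0,0]]
    - [[0,0,-0.17],[0,0,0]]
    - [[0,0,-0.24],[0,0,0]]
    - [[0,0,-0.3],[0,0,0]]

```text
t: 23.05
ee_pos: [500.1, 218.1, 171.1]
orientation: [-1.76, 2.602, 0.0]
ft_force: [1.9, 3.3, -5.5]
width: 34.1
```

```bash
python3 go.py 500.3 218.2 224 -112
```

```text
t 23.05 pos [500.072 218.104 171.108] jaw -111.8345183111815 z [ 0.  0. -1.] F [ 1.898  3.326 -5.452] w 34.095534876609825 q [0.389 0.376 1.846 0.    0.92  2.341]
shift [-0.001 -0.001 -0.353]
turn [-0.     0.     0.003]
```

Rising, with −5.5 N resistance as expected. Continue past the first stop.

Request:
move_arm:
  motion:
    - [[0,0,-0.06],[0,0,0]]
    - [[0,0,-0.13],[0,0,0]]
    - [[0,0,-0.2],[0,0,0]]
    - [[0,0,-0.26],[0,0,0]]
    - [[0,0,-0.28],[0,0,0]]

```text
t: 23.68
ee_pos: [500.0, 218.1, 212.6]
orientation: [1.76, -2.602, -0.0]
ft_force: [2.3, 3.0, -10.4]
width: 33.8
```

```bash
python3 go.py 500.3 218.2 224.5 -112
```

```text
t 23.675 pos [499.973 218.07  212.579] jaw -111.84070589540246 z [-0.  0. -1.] F [  2.339   3.012 -10.384] w 33.75192017283767 q [0.389 0.32  1.815 0.    1.007 2.341]
shift [-0.002 -0.002 -0.079]
turn [0.    0.    0.003]
```

Request:
move_arm:
  motion:
    - [[0,0,-0.03],[0,0,0]]
    - [[0,0,-0.06],[0,0,0]]
    - [[0,0,-0.08],[0,0,0]]
    - [[0,0,-0.08],[0,0,0]]
    - [[0,0,-0.08],[0,0,0]]

```text
t: 24.3
ee_pos: [500.0, 218.1, 224.0]
orientation: [1.76, -2.602, -0.0]
ft_force: [2.7, 4.0, -9.0]
width: 33.9
```

```bash
python3 go.py 500.3 218.2 225.5 -112
```

```text
t 24.3 pos [499.998 218.058 224.037] jaw -111.83512130113144 z [-0. -0. -1.] F [ 2.744  3.994 -8.966] w 33.94432975252877 q [0.389 0.306 1.805 0.    1.031 2.341]
shift [-0.002 -0.002 -0.01 ]
turn [ 0.    -0.     0.003]
```

Request:
move_arm:
  motion:
    - [[0,0,-0.005],[0,0,0]]
    - [[0,0,-0.01],[0,0,0]]
    - [[0,0,-0.013],[0,0,0]]
    - [[0,0,-0.013],[0,0,0]]
    - [[0,0,-0.013],[0,0,0]]

```text
t: 24.92
ee_pos: [500.0, 218.0, 225.8]
orientation: [1.76, -2.602, -0.0]
ft_force: [3.5, 4.7, -10.4]
width: 34.2
```

```bash
python3 go.py 500.3 218.2 225.5 -112;  python3 - <<'E'
from h import *
for c in ('scene','side'):
    d=ctrl.get_image(c);save(c+'9.png',d['pixels'],1.4)
    print([(round(r['p'],2),np.round(r['location'],1)) for r in ctrl.pinpoint(c,'grip_center')[:4]])
    o=ctrl.get_obs();print(o['ft_force'],o['width'],o['ee_pos'])
d=ctrl.get_image('wrist');save('w16.png',d['pixels'],1.2)
E
```

```text
t 24.925 pos [499.957 218.047 225.789] jaw -111.83976924061038 z [-0.001 -0.    -1.   ] F [  3.513   4.703 -10.433] w 34.20440931731509 q [0.389 0.303 1.804 0.    1.035 2.341]
shift [-0.002 -0.002  0.002]
turn [ 0.    -0.     0.003]
[(0.86, array([410.7, 693.7, 147. ])), (0.83, array([498.7, 219.5, 246.1])), (0.7, array([564.6, 632.3, 142.9]))]
[  3.88481046   4.59678415 -10.36376128] 33.737372061847594 [499.96571049 218.05108184 225.77423774]
[(0.7, array([498.2, 219.4, 243.2])), (0.56, array([563.4, 633.4, 147.2])), (0.42, array([416.6, 688.9, 144.5]))]
[  3.70145177   4.04478006 -10.66920048] 34.194593386629094 [499.9359998  218.054322   225.76178323]
```

View pics/side9.png

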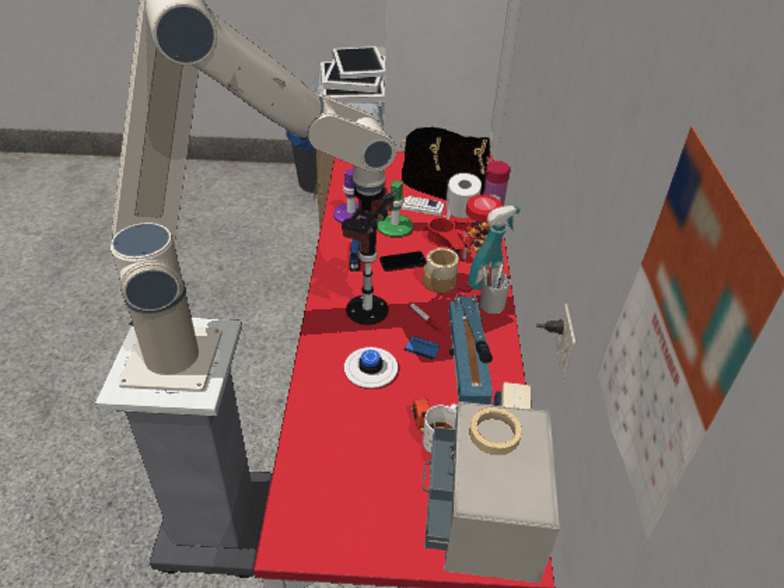

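View pics/w16.png

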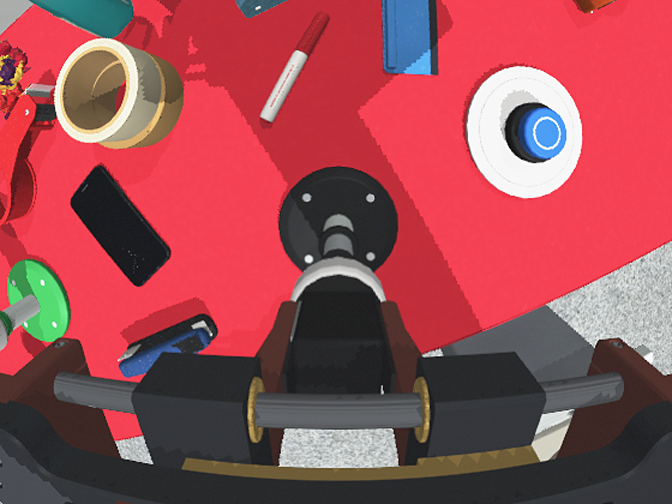

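Both tubes are out (side view mast at (368,275)), the stack is on the plate at (371,360). The force hasn't clearly risen at the stop yet, so I'll nudge another 2 mm to confirm it.

Request:
move_arm:
  motion:
    - [[0,0,-0.005],[0,0,0]]
    - [[0,0,-0.01],[0,0,0]]
    - [[0,0,-0.013],[0,0,0]]
    - [[0,0,-0.013],[0,0,0]]
    - [[0,0,-0.013],[0,0,0]]

```text
t: 25.8
ee_pos: [499.5, 217.9, 226.0]
orientation: [1.759, -2.6, -0.001]
ft_force: [7.4, 6.0, -22.5]
width: 34.0
```

```bash
python3 go.py 500.3 218.2 225.5 -112
```

```text
t 25.8 pos [499.495 217.856 226.015] jaw -111.85307447737402 z [-0.002 -0.001 -1.   ] F [  7.367   5.981 -22.498] w 33.97393823429866 q [0.389 0.303 1.803 0.    1.037 2.341]
shift [-0.004 -0.004  0.003]
turn [ 0.002 -0.001  0.002]
```

That is the hard stop: force rose to 22.5 N and height held at +100.5 mm. I'll ease back about 0.7 mm to limit slip risk, then hold.

Request:
move_arm:
  motion:
    - [[0,0,0.005],[0,0,0]]
    - [[0,0,0.005],[0,0,0]]
    - [[0,0,0.005],[0,0,0]]
    - [[0,0,0.005],[0,0,0]]
    - [[0,0,0.005],[0,0,0]]

```text
t: 26.42
ee_pos: [499.6, 217.9, 225.9]
orientation: [1.759, -2.601, -0.001]
ft_force: [5.5, 4.9, -17.8]
width: 33.8
```

```bash
python3 go.py 500.3 218.2 225.5 -112; python3 - <<'E'
from h import *
d=ctrl.get_image('side');s=dict(np.load('side0.npz'))
for c in ('scene','side'):
    d=ctrl.get_image(c)
    for n in ('stapler','phone','tape_measure','large_pad_center','small_pad_center','plate_top','grip_center'):
        print(c,n,[(round(r['p'],2),np.round(r['location'])) for r in ctrl.pinpoint(c,n)[:2]])
    save(c+'10.png',d['pixels'][150:300,200:400],4)
E
python3 go.py 500.3 218.2 225.5 -112
```

```text
t 26.425 pos [499.627 217.884 225.92 ] jaw -111.84683503192409 z [-0.002 -0.001 -1.   ] F [  5.45    4.855 -17.841] w 33.757990869107275 q [0.389 0.303 1.804 0.    1.037 2.341]
shift [-0.004 -0.003  0.003]
turn [ 0.001 -0.001  0.003]
scene stapler [(0.74, array([445., 456.,   2.]))]
scene phone [(0.83, array([595., 444.,   0.]))]
scene tape_measure [(0.72, array([ 654., -166.,    3.])), (0.37, array([524.,  -6.,  12.]))]
scene large_pad_center [(0.55, array([521.,  -8.,  18.]))]
scene small_pad_center [(0.61, array([517.,  -2.,  42.]))]
scene plate_top [(0.91, array([520.,  -4.,   9.]))]
scene grip_center [(0.7, array([564., 630., 140.])), (0.58, array([413., 693., 149.]))]
side stapler [(0.49, array([446., 460.,  -1.]))]
side phone [(0.56, array([593., 448.,   0.]))]
side tape_measure [(0.6, array([ 649., -164.,    2.]))]
side large_pad_center [(0.44, array([517.,   2.,  18.]))]
side small_pad_center [(0.67, array([518.,  -3.,  37.]))]
side plate_top [(0.72, array([522.,  -1.,  10.]))]
side grip_center [(0.64, array([496., 217., 244.])), (0.47, array([563., 631., 146.]))]
t 27.275 pos [499.614 217.899 225.923] jaw -111.84556337243727 z [-0.002 -0.001 -1.   ] F [  5.598   4.558 -18.777] w 33.672155363806 q [0.389 0.303 1.804 0.    1.037 2.341]
shift [-0.004 -0.004  0.003]
turn [ 0.001 -0.001  0.003]
```

View pics/side10.png

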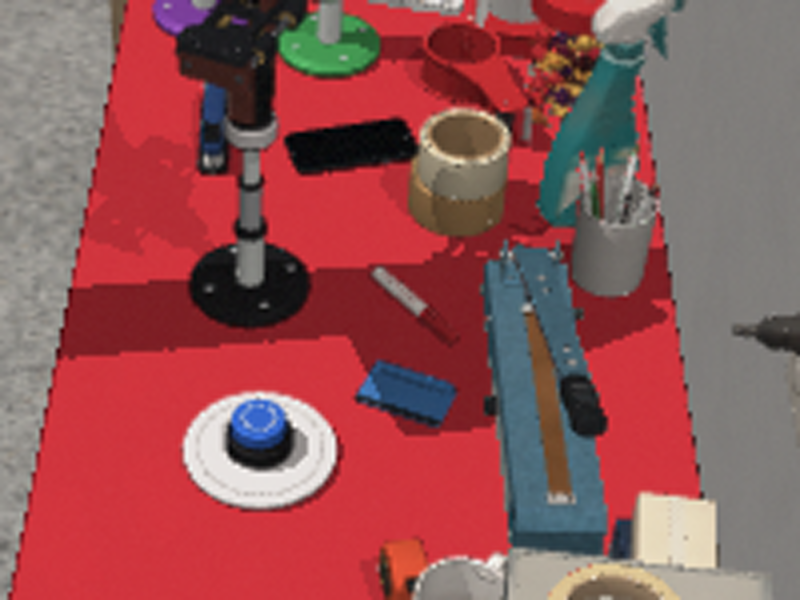

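The crop shows all three tube stages out at (250,200) and the stack centred on the plate at (260,440). The hold is steady at about 18 N, so I'm handing in.

```bash
python3 -c "
from workcell import ctrl
print(ctrl.close_job())"
```

```text
the job is handed in; nothing more can be done
None
```

The photo is set up and the job is handed in, at about 27 s of the 69 s allowed. It reports no verdict.

- **Pads:** The large black pad lies on the plate about 1 mm off its centre, by the wrist camera. The small blue pad lies released on top of it, within about 2 mm. The networks' looser readings at the end put the stacked pads' centres up to about 6 mm apart, within their roughly 4 mm accuracy each.
- **Lamp:** I gripped the black-footed mast and left the green and purple ones alone. The fingers closed to 34 mm, so the button is fully in (35 mm expected). The head rose about 100 mm, and a further 2 mm nudge raised the pull from 10 N to 22 N with no real extra height, which confirms the second stop. I eased back slightly, and the arm holds there at about 18 N.
- **Other things:** The stapler, phone and tape measure read within a few millimetres of where they started, which is about the accuracy of the measurement.
- **Disagreements:** The two-view height of the plate came out at 2 to 6 mm instead of 10 mm. Touching down with both pads agreed with 10 mm, so I used that. In the last scene-camera reading the network missed the lifted grip; the side camera put it at 244 mm, as expected.

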